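Set the zero of the height gauge

TASK

Set the zero of the height gauge, in this order: push the blue pad on top of the gauge's spindle all the way down until it stops, then tip the rocker on the readout by pressing its yellow end fully down, then press the green button fully in and let it come back out. It is all done by pressing with the fingertips: do not pull the spindle up, leave the red button alone, and do not move or pick up any of the loose things lying around.

Things in the scene. Friction and masses are not known exactly. Their poses are not given: they have to be found in the camera images.
- spindle_pad (a point): centre of the top face of the blue round push pad (38 mm across, 10 mm thick) on top of the height gauge's vertical steel spindle; moves with it; z up. It is 240 mm above the table when the spindle is fully up and 215 mm when fully down. Nothing on the gauge stands higher than 200 mm
- spindle (a joint): how far the spindle is pushed down: 0 fully up, 0.025 m fully down, where its tip meets the steel block. Starts 3 to 12 mm down. No spring: friction of 5 N holds it where it is left; about 4 N plus a little pushes it down
- stand: height gauge stand, fixed: black granite base 220 x 150 x 50 mm with a round column towards its +x end and a grey gauge head towards -x; origin under the centre of the base, z up; the spindle's axis is at x = -45 mm, y = 0 in this frame
- console: readout console, fixed: white case 200 (x) x 220 (y) x 45 mm, its front with a flat key deck towards -x, a sloped screen up to 84 mm high behind it towards +x; origin under its centre, z up. On the deck, 50 mm in front of the centre, stand in a row along y, 68 mm apart, the rocker, the green button and the red button, in any order
- rocker_base: black rocker frame, 64 (x) x 48 (y) mm, 12 mm high, on the console's deck; origin under its centre, axes as the console's. The hinge runs along its y axis, 18 mm above its origin. The cap is 34 mm wide, a shallow V of two 28 mm long halves: yellow half towards -x, dark grey half towards +x
- rocker_press (a point): the point to press on the yellow half of the rocker's cap: on its top face, 20 mm from the hinge; moves with the cap, 23.5 mm above the frame's underside when raised and 18 mm when fully down. The end of the half is 28 mm from the hinge
- rocker (a joint): angle of the rocker: 0 yellow end raised (the start), 0.28 rad yellow end fully down, its half then level. No spring: friction holds it where it is left; about 2 N at the press point tips it
- store_top (a point): centre of the top face of the green round button, 28 mm across, on a black housing 44 mm across and 12 mm high; 22 mm above the deck when out, 16 mm when fully in; z up
- store (a joint): how far the green button is in: 0 out, 0.006 m fully in. Springs back; fully in takes 5 N
- clear_top (a point): centre of the top face of the red round button, of the same size as the green one; not to be pressed
- clear (a joint): how far the red button is in: 0 out, 0.006 m fully in; fully in takes 5 N
- vblock: loose dark steel V-block, 34 x 30 x 32 mm high, standing on the granite base beside the steel block; origin under its centre
- plug: loose brass plug gauge, 32 mm across at the foot, 48 mm high, upright on the table in front of the console; origin under its centre
- tray: loose yellow open tray, 70 x 90 x 30 mm high, on the table in front of the console; origin under its centre
- ring: loose steel setting ring, 52 mm across, 18 mm high, flat on the table in front of the gauge stand; origin under its centre
Not all that is in view belongs to the job. Of the things like the tray, leave any that is pink or turquoise; of the rest the larger one is meant.

How it is judged:
By the outcome, as a careful person would: the job done as asked, in the order asked, and still so for the second after the job is handed in, with the robot touching nothing.
It also fails if it takes over 45 s, if anything falls off the work surface, if the arm or the gripper's body presses on something with over 40 N, if the wrist force passes 120 N, or if a joint passes its speed limit or range.

ROBOT

A 6-joint arm with a two-finger parallel gripper is mounted at the origin on the work surface. World frame = base frame: x ahead of the robot, y to its left, z up, the work surface at z = 0. Lengths are in m, angles in degrees, forces in N, time in s.
With the tool pointing down it reaches from about 0.3 to 0.75 m from the base axis. Payload 8.5 kg.
Tool frame: the origin (TCP) lies at the very end of the fingers, on their centre line; the grasp point (between the pads) lies 19 mm behind it; z points along the fingers, y is the line along which they close (so a half turn about z gives the same grasp; the last joint's range is limited). The gripper opens to 85 mm and grips with 20 to 120 N. Pads are 22 mm wide; open, the fingers measure 114 mm over their backs; the gripper's body (76 mm by 85 mm) begins 54 mm behind the grasp point. The pads swing forward as they close: fully open they stand 13 mm farther back than shut.
Start: joints at [-76.392, 21.807, 74.336, -0, 83.858, -12.336], TCP at [0.241, -0.495, 0.231] pointing down, gripper open.
Joint ranges: [-178.18, 178.18], [-50.72, 133.34], [12.68, 142.11], [-81.47, 261.47], [9.98, 163.14], [-165.26, 165.26]. Speed limits (degrees/s): [136.94, 136.94, 180, 180, 180, 180].

INTERFACE

Orientations are given as a 3x3 rotation matrix whose columns are the frame's x, y, z axes.
In Python, from rig import observe, cams, ticket gives the robot as it stands.
- The arm moves only by the tool move_arm, never from a script. Its arguments are lists of equal length, an entry for each row: "jaw": the finger opening in cm, from 0 to 8.54; "dp": the shift along the tool's x, y, z in cm, a list of three; "turn": the turn, a rotation vector about the tool's x, y, z in rad, a list of three. In form: {"jaw": [jaw, ...], "dp": [[tx, ty, tz], ...], "turn": [[wx, wy, wz], ...]}. A call has 1 to 12 rows; each row shifts and turns the commanded pose from where the row before left it, along the tool's axes as they then stand; what a row does not reach is not made up. A row lasts 1/12 s, in which the tool goes at most 41.7 mm and 7.16 degrees, less where a joint would pass 70% of its speed; a pose out of reach is approached as far as the arm can. A call is refused whole if a number of a shift passes 4.17 or a number of a turn 0.125, either way. A call with a gripper value outside its range is refused whole. The fingers move at their own pace and stop on an object; "force" is the grip in N (left out, the last holds). Time passes only in rows, so rows that do not move let the fingers close. It gives the time, the measured TCP pose, the force, the opening and the grip force at its end, in the units of the state.
- observe(): the state, without advancing time (a new reading comes with each control period).
- cams.get_image(name): name is "scene" or "top" or "wrist"; returns (picture, depth): 400x640x3 uint8, red, green, blue; 400x640 float32, m along the optical axis (not along the pixel's ray), 0 where there is no reading.
- cams.calibration(name): a dict with "vertical_fov" (degrees; the focal length in pixels is half the picture's height over the tangent of half this angle, whatever the lens; pixels are square), "cx", "cy" (the principal point, pixels), "view" (4x4, takes a point from world to camera coordinates); the wrist camera has in their place "tool_from_camera" (4x4, takes a point from camera to tool coordinates, whose origin is the TCP and whose axes are the flange's). Camera axes: x right, y up, looking along -z (the intrinsics and any distortion apply to the point x, -y, -z); pixel columns grow to the right and rows downward; lengths in m; the calibration is good to about 2 mm. A picture is of the moment at which its call begins: read the wrist's pose just before it. calibration takes no time and is no camera call.
- ticket.close_job(): hands the job in; it is judged then, once.
Trained networks look in the newest picture that a camera, given by its name, has taken for a name from the list of things; names that differ only in an ending like _2 or _b are one class to them, and where a whole thing is asked for, a point or a joint stands for the part that bears it (a point fixed in the world has none). Each returns a list of dicts, best first, with "p" (0 to 1); they miss things now and then, are a little off and sometimes report something else, mostly with a low value. They report only what shows in the picture. A call takes as long as a camera call. They do not tell look-alikes from the thing itself.
- cams.spot_in(camera, query): "box" ([centre column, centre row, width, height] as shares, 0 to 1, of the picture: columns of its width, rows of its height, round what is visible of it).
- cams.outline_of(camera, query): "mask" (400x640 bool, what is visible of it) and "box" ([centre column, centre row, width, height] as shares, 0 to 1, of the picture: columns of its width, rows of its height, round what is visible of it).
- cams.mark_of(camera, query): "location" ([column, row] as shares, 0 to 1, of the picture: columns of its width, rows of its height: a listed point, or the origin of a listed thing).
The state is a dict: "time_s": time; "q": joint angles; "qvel": joint speeds; "joint_efforts": joint torques, N m; "position": TCP position; "tool_rot": TCP orientation; "ft_force": force on the tool from outside, world axes, zero at the start; "wrist_torque": the same for the moment, N m; "grip_width": finger opening in m; "gripper_force": force on a finger pad.
Only numpy, scipy, OpenCV 4.12 (cv2) and the standard library are available. Lean on these libraries where they do the work, as an engineer would, in place of code of your own. Each camera call takes 0.05 s, during which the arm holds its last target. There are 200 camera calls.

## Working session

There is one attempt and no reset: what is moved stays moved. The work goes in short steps, Python scripts to look and compute and a tool call to move; the robot and the scene stay as the last step left them, time stands still between calls to the robot, and variables do not carry over. Pictures are saved under pics/ and viewed, at most 10 in all, crops included, and the job is handed in when it is done.

Besides the shell and the picture viewer there is one more tool, called after "Request:" by a JSON object that holds its "fn" and its "kwargs". move_arm: Moves the arm, as the interface text tells. Its arguments: {"type":"object","properties":{"jaw":{"type":"array","items":{"type":"number"}},"dp":{"type":"array","items":{"type":"array","items":{"type":"number"}}},"turn":{"type":"array","items":{"type":"array","items":{"type":"number"}}},"force":{"type":"number"}},"required":["jaw","dp","turn"]}

```bash
mkdir -p pics; ls
cat > h.py <<'E'
import numpy as np, cv2
from rig import observe, cams, ticket
def snap(n):
    s=observe(); im,d=cams.get_image(n); c=cams.calibration(n)
    return s,im,d,c
def to_world(n,u,v,d,c,s):
    f=200/np.tan(np.radians(c["vertical_fov"])/2)
    p=np.array([(u-c["cx"])/f*d,-(v-c["cy"])/f*d,-d,1])
    if n=="wrist":
        T=np.eye(4);T[:3,:3]=s["tool_rot"];T[:3,3]=s["position"]
        return (T@c["tool_from_camera"]@p)[:3]
    return (np.linalg.inv(c["view"])@p)[:3]
E
python3 - <<'E'
from h import *
for n in("scene","top"):
    s,im,d,c=snap(n); cv2.imwrite(f"pics/{n}0.png",im[:,:,::-1])
    print(n,{k:v for k,v in c.items() if k not in("view",)})
    for q in("spindle_pad","rocker_press","store_top","clear_top","rocker_base","console","stand"):
        for r in cams.mark_of(n,q)[:2]:
            u,v=r["location"][0]*640,r["location"][1]*400
            dd=np.median(d[int(v)-1:int(v)+2,int(u)-1:int(u)+2]) if 1<u<638 and 1<v<398 else 0
            print(q,round(r["p"],2),round(u),round(v),to_world(n,u,v,dd,c,s).round(3))
print(s["time_s"],s["tool_rot"])
E
```

```text
pics
scene {'vertical_fov': 57.504945143958324, 'cx': 319.4553624833468, 'cy': 198.38931756906774}
spindle_pad 0.51 237 141 [ 0.522 -0.238  0.228]
rocker_press 0.87 376 278 [0.531 0.193 0.067]
store_top 0.59 395 304 [0.56  0.256 0.067]
clear_top 0.7 347 264 [0.541 0.124 0.067]
clear_top 0.43 372 290 [0.558 0.202 0.062]
rocker_base 0.66 371 290 [0.56  0.2   0.062]
console 0.92 350 316 [0.638 0.208 0.064]
stand 0.93 238 221 [ 0.594 -0.183  0.049]
stand 0.33 413 289 [0.463 0.25  0.013]
top {'vertical_fov': 43.65828244987938, 'cx': 321.23563711209795, 'cy': 200.56354363414033}
spindle_pad 0.73 430 180 [ 0.51  -0.243  0.23 ]
rocker_press 0.86 245 178 [0.539 0.188 0.067]
store_top 0.59 215 169 [0.559 0.266 0.066]
clear_top 0.65 271 174 [0.551 0.124 0.066]
rocker_base 0.56 245 176 [0.543 0.189 0.064]
rocker_base 0.28 244 180 [0.532 0.192 0.069]
console 0.61 250 160 [0.59  0.182 0.046]
stand 0.97 409 179 [ 0.547 -0.23   0.05 ]
0.4 [[ 8.99215146e-01  4.37506706e-01 -5.18120312e-05]
 [ 4.37506705e-01 -8.99215117e-01  2.35521492e-04]
 [ 5.64520702e-05 -2.34452604e-04 -9.99999971e-01]]
```

View pics/scene0.png

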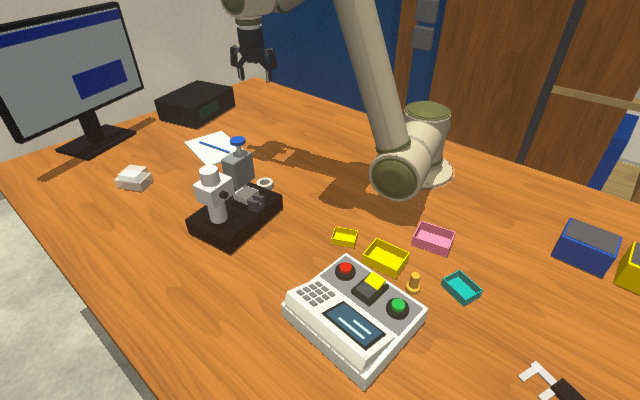

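View pics/top0.png

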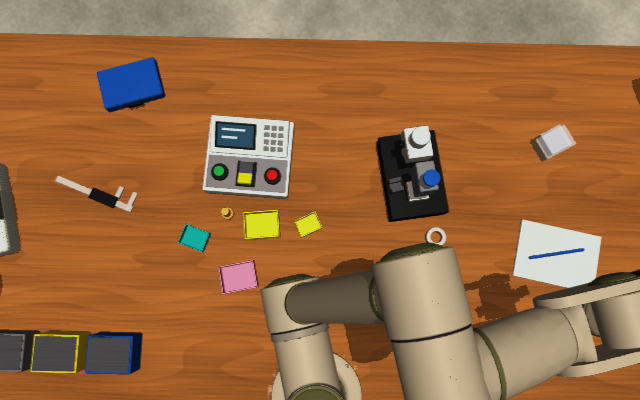

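The scene view shows the gauge at (237,140) with its blue pad, and the console with red (346,269), rocker (372,285) and green (397,306). In the top view the pad is at (431,178), green at (219,171), yellow half at (245,179) and red at (272,175). Next I'll measure by colour.

```bash
cat >> h.py <<'E'
RNG={"pad":((105,150,60),(125,255,255)),"green":((50,150,50),(80,255,255)),"yellow":((24,150,80),(34,255,255)),"red":((0,170,80),(4,255,255))}
def blobs(n,im,d,c,s,name,zr,box=None):
    hsv=cv2.cvtColor(im,cv2.COLOR_RGB2HSV); m=cv2.inRange(hsv,*RNG[name])
    k,l,st,_=cv2.connectedComponentsWithStats(m)
    for i in range(1,k):
        if st[i,4]<25: continue
        v,u=np.nonzero((l==i)&(d>0)); 
        if len(u)<20: continue
        P=to_world_arr(n,u,v,d[v,u],c,s); z=np.median(P[:,2])
        if not zr[0]<z<zr[1]: continue
        Q=P[abs(P[:,2]-z)<.006]
        print(n,name,st[i].tolist(),"mid",((Q.min(0)+Q.max(0))/2).round(4),"mean",Q.mean(0).round(4),"size",np.ptp(Q,axis=0).round(3),"zmed",z.round(4))
def to_world_arr(n,u,v,d,c,s):
    return np.array([to_world(n,a,b,e,c,s) for a,b,e in zip(u,v,d)])
E
python3 - <<'E'
from h import *
for n in("scene","top"):
    s,im,d,c=snap(n)
    for k,zr in(("pad",(.2,.26)),("green",(.05,.08)),("yellow",(.05,.08)),("red",(.05,.08))): blobs(n,im,d,c,s,k,zr)
E
```

```text
scene pad [268, 0, 77, 60, 2120] mid [-0.5736 -1.0556  0.2053] mean [-0.5749 -1.0168  0.2052] size [0.023 0.529 0.012] zmed 0.2055
scene pad [72, 60, 55, 39, 1161] mid [ 0.5341 -0.9751  0.222 ] mean [ 0.5395 -0.9748  0.222 ] size [0.184 0.067 0.012] zmed 0.222
scene pad [230, 136, 15, 8, 80] mid [ 0.5172 -0.2431  0.2298] mean [ 0.517  -0.2424  0.2298] size [0.033 0.037 0.004] zmed 0.2298
scene green [392, 299, 13, 11, 115] mid [0.557  0.2611 0.0674] mean [0.5569 0.2614 0.0674] size [0.026 0.025 0.005] zmed 0.0673
scene yellow [364, 272, 22, 20, 223] mid [0.5381 0.1936 0.0663] mean [0.5383 0.1948 0.0668] size [0.027 0.036 0.011] zmed 0.0666
scene red [339, 262, 13, 10, 83] mid [0.5482 0.1242 0.0673] mean [0.5483 0.1252 0.067 ] size [0.025 0.024 0.004] zmed 0.067
top pad [423, 170, 18, 16, 228] mid [ 0.5168 -0.2472  0.2297] mean [ 0.5169 -0.2471  0.2297] size [0.035 0.037 0.01 ] zmed 0.2295
top green [213, 166, 12, 10, 95] mid [0.5568 0.2566 0.0659] mean [0.5568 0.2567 0.0662] size [0.024 0.026 0.012] zmed 0.0661
top yellow [237, 172, 16, 13, 159] mid [0.5395 0.1909 0.066 ] mean [0.5385 0.1904 0.0662] size [0.031 0.037 0.012] zmed 0.066
top yellow [30, 334, 49, 39, 290] mid [0.102  0.6275 0.0684] mean [0.1035 0.6152 0.0685] size [0.089 0.11  0.012] zmed 0.0684
top red [266, 170, 12, 10, 94] mid [0.5498 0.1213 0.0655] mean [0.5492 0.1214 0.066 ] size [0.025 0.026 0.011] zmed 0.0657
```

Request:
{"fn": "move_arm", "kwargs": {"jaw": [0,0,0,0,0,0,0,0,0,0,0,0], "dp": [[0,0,-3.5],[3.25,-0.95,0],[3.25,-0.95,0],[3.25,-0.95,0],[3.25,-0.95,0],[3.25,-0.95,0],[3.25,-0.95,0],[3.25,-0.95,0],[3.25,-0.95,0],[3.25,-0.95,0],[3.25,-0.95,0],[0,0,0]], "turn": [[0,0,0],[0,0,0],[0,0,0],[0,0,0],[0,0,0],[0,0,0],[0,0,0],[0,0,0],[0,0,0],[0,0,0],[0,0,0],[0,0,0]]}}

```text
time_s: 1.9
position: [0.4944, -0.2632, 0.2662]
tool_rot: [[0.897, 0.442, 0.001], [0.442, -0.897, 0.001], [0.001, -0.0, -1.0]]
ft_force: [-0.6, 0.1, -0.2]
grip_width: 0.0003
gripper_force: 0.0
```

Run:
```python
from h import *
for n in("wrist","scene"):
    s,im,d,c=snap(n); cv2.imwrite(f"pics/{n}1.png",im[:,:,::-1])
    blobs(n,im,d,c,s,"pad",(.2,.26))
R=np.array(s["tool_rot"]);print((R.T@(np.array([.517,-.246,.2662])-s["position"])*100).round(2))
```

```text
wrist pad [275, 149, 71, 70, 3786] mid [ 0.5165 -0.2449  0.2276] mean [ 0.5173 -0.2443  0.2295] size [0.037 0.037 0.008] zmed 0.2295
scene pad [285, 0, 116, 80, 5656] mid [-0.5986 -0.8208  0.2086] mean [-0.5768 -0.7609  0.2087] size [0.065 0.65  0.012] zmed 0.2086
scene pad [72, 60, 55, 39, 1164] mid [ 0.5337 -0.9767  0.2221] mean [ 0.5372 -0.9754  0.2222] size [0.186 0.07  0.012] zmed 0.2221
[ 3.01 -0.64 -0.  ]
```

View pics/wrist1.png

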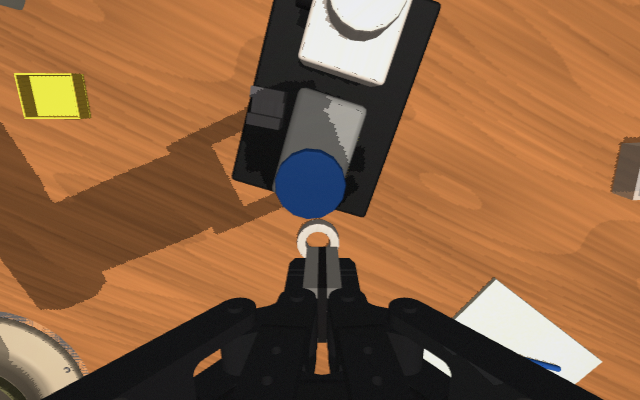

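The wrist view shows the pad at (310,184) ahead of the closed fingertips at about (320,265). Moving over it and starting the descent.

Request:
{"fn": "move_arm", "kwargs": {"jaw": [0,0,0,0,0,0,0,0,0,0,0,0], "dp": [[1.5,-0.35,0],[1.5,-0.35,0],[0,0,0],[0,0,1.5],[0,0,1.5],[0,0,0.5],[0,0,0.3],[0,0,0.3],[0,0,0.3],[0,0,0.3],[0,0,0.2],[0,0,0]], "turn": [[0,0,0],[0,0,0],[0,0,0],[0,0,0],[0,0,0],[0,0,0],[0,0,0],[0,0,0],[0,0,0],[0,0,0],[0,0,0],[0,0,0]]}}

```text
time_s: 3.0
position: [0.5153, -0.2479, 0.2173]
tool_rot: [[0.899, 0.437, 0.001], [0.437, -0.899, -0.001], [0.0, 0.001, -1.0]]
ft_force: [-1.2, -0.6, 1.2]
grip_width: -0.0004
gripper_force: 0.5
```

Request:
{"fn": "move_arm", "kwargs": {"jaw": [0,0,0,0], "dp": [[0,0,0.15],[0,0,0.15],[0,0,0.1],[0,0,0]], "turn": [[0,0,0],[0,0,0],[0,0,0],[0,0,0]]}}

```text
time_s: 3.33
position: [0.5155, -0.2478, 0.215]
tool_rot: [[0.899, 0.438, 0.002], [0.438, -0.899, -0.002], [0.001, 0.003, -1.0]]
ft_force: [-4.3, -1.4, 14.4]
grip_width: 0.0
gripper_force: 6.7
```

Request:
{"fn": "move_arm", "kwargs": {"jaw": [0,0,0], "dp": [[0,0,0.15],[0,0,0.05],[0,0,0]], "turn": [[0,0,0],[0,0,0],[0,0,0]]}}

```text
time_s: 3.58
position: [0.5155, -0.2479, 0.2149]
tool_rot: [[0.899, 0.438, 0.004], [0.438, -0.899, -0.003], [0.002, 0.005, -1.0]]
ft_force: [-7.6, 1.8, 25.8]
grip_width: 0.0001
gripper_force: 12.6
```

Request:
{"fn": "move_arm", "kwargs": {"jaw": [0,0,0,0,0,0,0,0,0,0,0,0], "dp": [[0,0,-1.5],[0,0,-2.5],[1.3,-2.4,0],[1.6,-3,0],[1.6,-3,0],[1.6,-3,0],[1.6,-3,0],[1.6,-3,0],[1.6,-3,0],[1.6,-3,0],[1.6,-3,0],[1.6,-3,0]], "turn": [[0,0,0],[0,0,0],[0,0,0],[0,0,0],[0,0,0],[0,0,0],[0,0,0],[0,0,0],[0,0,0],[0,0,0],[0,0,0],[0,0,0]]}}

```text
time_s: 4.58
position: [0.5274, 0.0878, 0.2509]
tool_rot: [[0.899, 0.438, -0.001], [0.438, -0.899, 0.001], [-0.0, -0.001, -1.0]]
ft_force: [0.2, 0.1, 0.4]
grip_width: -0.0002
gripper_force: 0.0
```

Request:
{"fn": "move_arm", "kwargs": {"jaw": [0,0,0,0,0,0], "dp": [[0,0,0],[0,0,0],[0,0,0],[0,0,0],[0,0,0],[0,0,0]], "turn": [[0,0,0.1],[0,0,0.1],[0,0,0.1],[0,0,0.1],[0,0,0.11],[0,0,0]]}}

```text
time_s: 5.08
position: [0.5276, 0.086, 0.2508]
tool_rot: [[0.998, -0.061, -0.001], [-0.061, -0.998, 0.001], [-0.001, -0.001, -1.0]]
ft_force: [0.0, -0.5, -0.4]
grip_width: 0.0003
gripper_force: 0.0
```

Run:
```python
from h import *
for n in("wrist","scene"):
    s,im,d,c=snap(n); cv2.imwrite(f"pics/{n}2.png",im[:,:,::-1])
    for k,zr in(("pad",(.2,.22)),("green",(.05,.08)),("yellow",(.05,.08)),("red",(.05,.08))): blobs(n,im,d,c,s,k,zr)
R=np.array(s["tool_rot"]);print(s["position"],R.round(3),(R.T@(np.array([.532,.192,.12])-s["position"])*100).round(2))
```

```text
wrist green [121, 140, 33, 29, 760] mid [0.5565 0.2599 0.0645] mean [0.5565 0.2589 0.066 ] size [0.026 0.027 0.008] zmed 0.0662
wrist yellow [191, 155, 28, 30, 826] mid [0.5385 0.1973 0.0664] mean [0.5386 0.1976 0.0665] size [0.028 0.028 0.01 ] zmed 0.0665
wrist red [266, 140, 29, 29, 665] mid [0.5484 0.1248 0.0648] mean [0.5487 0.1245 0.0663] size [0.026 0.026 0.008] zmed 0.0665
scene pad [231, 142, 15, 7, 82] mid [ 0.5165 -0.2429  0.2145] mean [ 0.5175 -0.2426  0.2149] size [0.034 0.033 0.004] zmed 0.2149
scene green [392, 298, 13, 12, 117] mid [0.5567 0.2615 0.0674] mean [0.5568 0.2613 0.0674] size [0.024 0.024 0.005] zmed 0.0675
scene yellow [364, 272, 22, 19, 226] mid [0.5378 0.1938 0.0667] mean [0.5383 0.1947 0.067 ] size [0.03  0.036 0.011] zmed 0.0669
[0.52764267 0.08595658 0.25085742] [[ 0.998 -0.055 -0.001]
 [-0.055 -0.998  0.001]
 [-0.001 -0.001 -1.   ]] [ -0.13 -10.6   13.09]
```

Request:
{"fn": "move_arm", "kwargs": {"jaw": [0,0,0,0,0,0,0,0,0,0,0,0], "dp": [[0,-2.6,0],[-0.1,-2.6,0],[0,-2.7,0],[0,-2.7,0],[0,0,0],[0,0,2.5],[0,0,3],[0,0,3],[0,0,3],[0,0,2.5],[0,0,2],[0,0,0]], "turn": [[0,0,0],[0,0,0],[0,0,0],[0,0,0],[0,0,0],[0,0,0],[0,0,0],[0,0,0],[0,0,0],[0,0,0],[0,0,0],[0,0,0]]}}

```text
time_s: 6.18
position: [0.5308, 0.1909, 0.0875]
tool_rot: [[0.998, -0.055, -0.008], [-0.055, -0.998, -0.001], [-0.007, 0.001, -1.0]]
ft_force: [-0.1, 0.8, -0.3]
grip_width: 0.0001
gripper_force: 0.0
```

Request:
{"fn": "move_arm", "kwargs": {"jaw": [0,0,0,0,0,0,0,0,0,0,0], "dp": [[0.1,0,0.6],[0,0,0.5],[0,0,0.3],[0,0,0.2],[0,0,0.2],[0,0,0.2],[0,0,0.2],[0,0,0.2],[0,0,0.1],[0,0,0.1],[0,0,0]], "turn": [[0,0,0],[0,0,0],[0,0,0],[0,0,0],[0,0,0],[0,0,0],[0,0,0],[0,0,0],[0,0,0],[0,0,0],[0,0,0]]}}

```text
time_s: 7.1
position: [0.5337, 0.1914, 0.0652]
tool_rot: [[0.998, -0.057, -0.0], [-0.057, -0.998, 0.0], [-0.0, 0.0, -1.0]]
ft_force: [-0.3, 0.1, 0.4]
grip_width: 0.0002
gripper_force: 0.2
```

Request:
{"fn": "move_arm", "kwargs": {"jaw": [0,0,0,0,0], "dp": [[0,0,0.1],[0,0,0.1],[0,0,0.1],[0,0,0.1],[0,0,0]], "turn": [[0,0,0],[0,0,0],[0,0,0],[0,0,0],[0,0,0]]}}

```text
time_s: 7.52
position: [0.5338, 0.1914, 0.0629]
tool_rot: [[0.998, -0.057, 0.001], [-0.057, -0.998, 0.0], [0.001, -0.0, -1.0]]
ft_force: [-5.9, -1.2, 16.5]
grip_width: -0.0001
gripper_force: 8.3
```

Request:
{"fn": "move_arm", "kwargs": {"jaw": [0,0,0,0,0,0,0,0,0], "dp": [[0,0,0.1],[0,0,0],[0,0,-1.5],[0,0,-3],[0,0,-1],[0.6,-2.3,0],[0.6,-2.3,0],[0.7,-2.3,0],[0,0,0]], "turn": [[0,0,0],[0,0,0],[0,0,0],[0,0,0],[0,0,0],[0,0,0],[0,0,0],[0,0,0],[0,0,0]]}}

```text
time_s: 8.27
position: [0.5575, 0.2622, 0.1148]
tool_rot: [[0.998, -0.055, 0.001], [-0.055, -0.998, 0.001], [0.001, -0.001, -1.0]]
ft_force: [-0.3, 0.0, -0.5]
grip_width: 0.0002
gripper_force: 0.0
```

Run:
```python
from h import *
for n in("wrist","scene"):
    s,im,d,c=snap(n); cv2.imwrite(f"pics/{n}3.png",cv2.resize(im[220:340,280:460],None,fx=4,fy=4)[:,:,::-1] if n=="scene" else im[:,:,::-1])
    for k,zr in(("pad",(.2,.22)),("green",(.05,.08)),("yellow",(.05,.08))): blobs(n,im,d,c,s,k,zr)
print(s["position"])
```

```text
wrist green [303, 201, 47, 46, 1698] mid [0.5573 0.2605 0.0647] mean [0.558  0.2608 0.0663] size [0.025 0.027 0.008] zmed 0.0665
wrist yellow [408, 227, 62, 43, 2466] mid [0.5367 0.1924 0.0607] mean [0.5383 0.1936 0.0627] size [0.033 0.038 0.008] zmed 0.0627
scene pad [231, 142, 15, 7, 81] mid [ 0.5171 -0.2428  0.2149] mean [ 0.5174 -0.2428  0.2148] size [0.034 0.036 0.004] zmed 0.2147
scene green [394, 299, 11, 11, 51] mid [0.5556 0.2622 0.0669] mean [0.5563 0.2634 0.0669] size [0.022 0.02  0.003] zmed 0.067
scene yellow [364, 273, 21, 19, 199] mid [0.5372 0.1926 0.0617] mean [0.5379 0.1947 0.0629] size [0.03  0.039 0.009] zmed 0.0631
[0.55691052 0.26055693 0.11454232]
```

View pics/scene3.png

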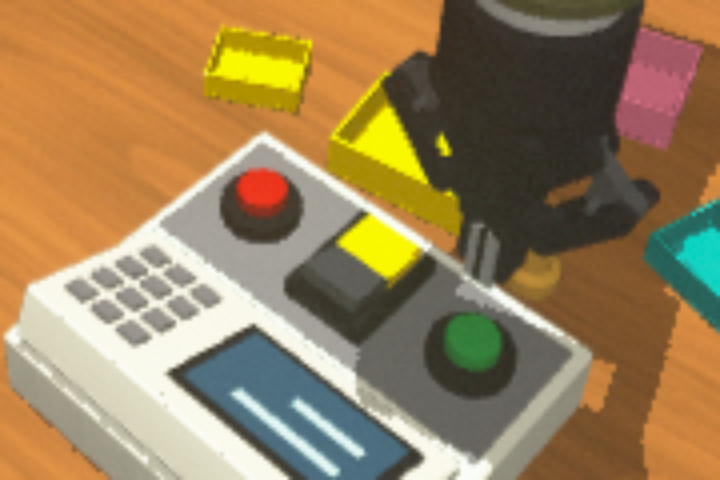

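The crop shows the yellow half (380,250) level and green (472,340) next to the fingertips. Next is the green button.

Request:
{"fn": "move_arm", "kwargs": {"jaw": [0,0,0,0,0,0,0,0,0,0,0,0], "dp": [[0,0,1.5],[0,0,1.5],[0,0,0.8],[0,0,0.4],[0,0,0.3],[0,0,0.2],[0,0,0.2],[0,0,0.2],[0,0,0.1],[0,0,0.1],[0,0,0.1],[0,0,0]], "turn": [[0,0,0],[0,0,0],[0,0,0],[0,0,0],[0,0,0],[0,0,0],[0,0,0],[0,0,0],[0,0,0],[0,0,0],[0,0,0],[0,0,0]]}}

```text
time_s: 9.37
position: [0.557, 0.2591, 0.0616]
tool_rot: [[0.998, -0.057, 0.001], [-0.057, -0.998, -0.0], [0.001, 0.0, -1.0]]
ft_force: [0.0, -1.5, 4.0]
grip_width: 0.0002
gripper_force: 2.2
```

Request:
{"fn": "move_arm", "kwargs": {"jaw": [0,0,0], "dp": [[0,0,0.1],[0,0,0.1],[0,0,0]], "turn": [[0,0,0],[0,0,0],[0,0,0]]}}

```text
time_s: 9.62
position: [0.5571, 0.2591, 0.0609]
tool_rot: [[0.998, -0.057, 0.002], [-0.057, -0.998, -0.0], [0.002, -0.0, -1.0]]
ft_force: [-2.5, -2.3, 13.3]
grip_width: 0.0001
gripper_force: 7.0
```

Fully in (13 N, above the 5 N needed). A bit more press, then release and retreat.

Request:
{"fn": "move_arm", "kwargs": {"jaw": [0,0,0,0,0,0,0,0], "dp": [[0,0,0.1],[0,0,0],[0,0,-1],[0,0,-3],[0,0,-4],[0,0,-4],[0,0,0],[0,0,0]], "turn": [[0,0,0],[0,0,0],[0,0,0],[0,0,0],[0,0,0],[0,0,0],[0,0,0],[0,0,0]]}}

```text
time_s: 10.28
position: [0.5573, 0.2596, 0.1802]
tool_rot: [[0.998, -0.057, 0.004], [-0.057, -0.998, 0.001], [0.004, -0.002, -1.0]]
ft_force: [-0.7, 0.9, -1.4]
grip_width: 0.0003
gripper_force: 0.0
```

Run:
```python
from h import *
for n in("wrist","scene"):
    s,im,d,c=snap(n)
    for k,zr in(("pad",(.2,.22)),("green",(.05,.08)),("yellow",(.05,.08)),("red",(.05,.08))): blobs(n,im,d,c,s,k,zr)
print(s["position"],s["ft_force"]); ticket.close_job()
```

```text
wrist green [304, 177, 36, 36, 1015] mid [0.5566 0.2607 0.0646] mean [0.5573 0.2607 0.0663] size [0.026 0.027 0.008] zmed 0.0664
wrist yellow [386, 196, 47, 34, 1500] mid [0.5372 0.1926 0.0609] mean [0.5383 0.1939 0.0626] size [0.032 0.038 0.008] zmed 0.0627
wrist red [482, 177, 37, 37, 1064] mid [0.5485 0.1253 0.0645] mean [0.5494 0.1263 0.0663] size [0.027 0.026 0.008] zmed 0.0664
scene pad [231, 142, 14, 7, 81] mid [ 0.5164 -0.2438  0.2147] mean [ 0.5176 -0.2429  0.2148] size [0.034 0.033 0.005] zmed 0.2149
scene yellow [364, 273, 21, 19, 198] mid [0.5378 0.1924 0.0617] mean [0.538  0.1947 0.063 ] size [0.03  0.038 0.009] zmed 0.0632
scene red [339, 262, 13, 10, 88] mid [0.5481 0.125  0.0665] mean [0.5485 0.1256 0.067 ] size [0.026 0.025 0.005] zmed 0.067
[0.55649645 0.25933872 0.17818845] [-0.5717992   0.38004543 -0.09494858]
the job is handed in; nothing more can be done
```

The job is handed in at about 10 s: the spindle was pushed down to its stop, then the rocker's yellow end was pressed level, then the green button was pressed fully in and came back out; the red button was not touched, and the arm moved clear of the loose things.

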